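# Load the label rewinder and hold its dead-man lever at half travel

### The arm

A 6-joint arm with a two-finger parallel gripper is mounted at the origin on the work surface. World frame = base frame: x ahead of the robot, y to its left, z up, the work surface at z = 0. Lengths are in m, angles in rad, forces in N, time in s.
With the tool pointing down it reaches from about 0.25 to 0.725 m from the base axis. Payload 4 kg.
Tool frame: the origin (TCP) lies at the very end of the fingers, on their centre line; the grasp point (between the pads) lies 19 mm behind it; z points along the fingers, y is the line along which they close (so a half turn about z gives the same grasp; the last joint's range is limited). The gripper opens to 85 mm and grips with 20 to 120 N. Pads are 22 mm wide; open, the fingers measure 114 mm over their backs; the gripper's body (76 mm by 85 mm) begins 54 mm behind the grasp point. The pads swing forward as they close: fully open they stand 13 mm farther back than shut.
Start: joints at [-1.138, 0.241, 0.005, 1.335, 0, 1.571], TCP at [0.21, -0.454, 0.231] pointing down, gripper open.
Joint ranges: [-2.72, 2.72], [-1.05, 1.87], [-1.09, 1.28], [-1.99, 2.15], [-1.42, 1.44], [-3.14, 3.14]. Speed limits (rad/s): [2.79, 2.79, 3.14, 3.14, 3.14, 3.14].

### API

Orientations are given as a unit quaternion [x, y, z, w].
In Python, from workcell import bot, vision, workorder gives the robot as it stands.
- The arm moves only by the shell command python3 -m creep 'ROWS' [OPENING]. ROWS is JSON, a list of rows, each a list of 2 entries, a list of its own where there are three numbers: the shift along the tool's x, y, z in mm, then the turn, a rotation vector about the tool's x, y, z in rad. In form: [[[dx, dy, dz], [wx, wy, wz]], ...]. A call has 1 to 12 rows; each row shifts and turns the commanded pose from where the row before left it, along the tool's axes as they then stand; what a row does not reach is not made up. A row lasts 1/8 s, in which the tool goes at most 62.5 mm and 10.7 degrees, less where a joint would pass 70% of its speed; a pose out of reach is approached as far as the arm can. A call is refused whole if a number of a shift passes 62.5 or a number of a turn 0.188, either way. A call with a gripper value outside its range is refused whole. OPENING is the finger opening in mm, from 0 to 85.4, set as the call begins (- or left out, the last holds). The fingers move at their own pace and stop on an object; the grip force is fixed at half the most. Time passes only in rows, so rows that do not move let the fingers close. It gives the time, the measured TCP pose, the force, the opening and the grip force at its end, in the units of the state.
- bot.get_obs(): the state, without advancing time (a new reading comes with each control period).
- vision.camera(name): name is "side" or "top"; returns a dict with "image" (420x560x3 uint8, blue, green, red), "z_map" (420x560 float32, m along the optical axis (not along the pixel's ray), 0 where there is no reading), "K" (3x3 intrinsics, pixels), "rvec" (rotation vector, rad) and "tvec" (3), from world to camera coordinates, as OpenCV has them. Camera axes: x right, y down, z forward; pixel columns grow to the right and rows downward; lengths in m; the calibration is good to about 2 mm. A picture is of the moment at which its call begins.
- workorder.job_done(): hands the job in; it is judged then, once.
Trained networks look in a picture, given as the dict that the camera call returned (one of the last four; its "shot" number tells which), for a name from the list of things; names that differ only in an ending like _2 or _b are one class to them, and where a whole thing is asked for, a point or a joint stands for the part that bears it (a point fixed in the world has none). Each returns a list of dicts, best first, with "score" (0 to 1); they miss things now and then, are a little off and sometimes report something else, mostly with a low value. They report only what shows in the picture. A call takes as long as a camera call. They do not tell look-alikes from the thing itself.
- vision.spot_in(picture, query): "position" ([column, row] in pixels, amid what is visible of it).
- vision.place_of(picture, query): "position" ([column, row] in pixels: a listed point, or the origin of a listed thing).
The state is a dict: "clock": time; "joint_pos": joint angles; "joint_vel": joint speeds; "tau": joint torques, N m; "eef_pos": TCP position; "tool_rot": TCP orientation; "ft_force": force on the tool from outside, world axes, zero at the start; "ft_torque": the same for the moment, N m; "grip_width": finger opening in m; "grasp_force": force on a finger pad.
Only numpy, scipy, OpenCV 4.12 (cv2) and the standard library are available. Lean on these libraries where they do the work, as an engineer would, in place of code of your own. Each camera call takes 0.05 s, during which the arm holds its last target. There are 200 camera calls.

### The job

Load the tall roll of label stock onto the rewinder's upright spindle, fully down on its platter, and let go of it. Then press the sprung dead-man lever beside it down to its middle position, half way, where the lever lies level, never pushing it to its bottom stop, and finish while still holding it there. Leave the short roll and the other things on the bench where they are.

Things in the scene. Friction and masses are not known exactly. Their poses are not given: they have to be found in the camera images.
- tall_roll: The tall white paper roll of label stock on a cardboard core: outside diameter 56, height 50, with a straight through bore of 28 mm, about 0.11 kg, standing upright and loose on the bench to one side of the rewinder (left or right, varies; the short roll is on the other side). Origin at the centre of its underside, z up along its bore.
- short_roll: The wrong roll: same look, outside diameter 56 and bore 28 mm but only 22 mm tall. Bystander. Origin at the centre of its underside.
- rewinder: Grey bench-top label rewinder, fixed to the bench: a flat housing 150 (its x) by 220 (its y) and 45 mm high, with the spindle on a round platter on its +y half and the lever on its -y half. Origin at the centre of its underside, on the bench; z up; +x points away from the robot at yaw 0 (yaw varies by up to about 0.35 rad either way).
- spindle_seat (a point): Centre of the top of the aluminium platter (80 mm diameter, 51 mm above the bench) on which the roll must rest, on the spindle's axis; z up. The bright steel spindle rises from here: 22 mm diameter, straight for 50 mm, then a 12 mm cone down to a 10 mm flat tip.
- spindle_tip (a point): Tip of the spindle, 62 mm above the platter, 113 mm above the bench.
- lever_pad (a point): Centre of the top face of the lever's black finger pad (40 mm along the lever, 44 mm wide, 12 mm thick), moving with the lever. At rest it is about 95 mm above the bench; with the lever half way (level) 81 mm; at the bottom stop 67 mm. Its x axis runs along the lever from the pad towards the hinge.
- feed_lever (a joint): Angle of the sprung dead-man lever in rad: 0 released (pad end tilted 0.14 rad upward, as at the start), 0.14 half way (lever level), 0.28 bottom stop. It grows as the pad is pushed down. Steel arm hinged between two ears on the side of the housing away from the robot, hinge axis level along the rewinder's y, 73 mm above the bench and 100 mm beyond the pad's centre. A spring returns it: about 3 N at the pad to start moving, about 7 N half way, about 11 N at the bottom.
- phone: Bystander: black phone 74 x 155 x 9 mm lying beyond the rewinder. Origin at the centre of its underside.
- steel_block: Bystander: 50 mm bare steel block beyond the roll on the left. Origin at the centre of its underside.
- drill_stand: Bystander: blue block 90 x 130 x 35 mm with drill bits standing in it (up to 71 mm high in all), on the right beyond the roll there. Origin at the centre of its underside.
There are look-alikes about, which are no part of the job. What is shaped like the tall_roll but green or pink is not meant.

How it is judged:
By the outcome, as a careful person would: the job done as asked, in the order asked, and still so for the second after the job is handed in, while the arm keeps its last pose, push and grip.
It also fails if it takes over 54 s, if anything falls off the work surface, if the arm or the gripper's body presses on something with over 40 N, if the wrist force passes 120 N, or if a joint passes its speed limit or range.

## Working session

There is one attempt and no reset: what is moved stays moved. The work goes in short steps, Python scripts to look and compute and a shell command to move; the robot and the scene stay as the last step left them, time stands still between calls to the robot, and variables do not carry over. Pictures are saved under pics/ and viewed, at most 10 in all, crops included, and the job is handed in when it is done.

```bash
mkdir -p pics; cat > h.py <<'E'
import numpy as np, cv2
from scipy.spatial.transform import Rotation as R
from workcell import bot, vision, workorder
def cloud(p):
    z=p["z_map"];K=np.array(p["K"]);v,u=np.mgrid[:z.shape[0],:z.shape[1]]
    c=np.stack([(u-K[0,2])/K[0,0]*z,(v-K[1,2])/K[1,1]*z,z],-1)
    M=cv2.Rodrigues(np.array(p["rvec"],float))[0]
    w=(c-np.array(p["tvec"]).ravel())@M
    w[z==0]=np.nan
    return w
E
python3 - <<'E'
from h import *
o=bot.get_obs();print(o["clock"],o["eef_pos"],o["tool_rot"],o["grip_width"])
ims=[]
for n in("top","side"):
    p=vision.camera(n);w=cloud(p);cv2.imwrite(f"pics/{n}0.png",p["image"]);np.savez(f"{n}0.npz",w=w,im=p["image"])
    for q in("tall_roll","short_roll","rewinder","spindle_seat","spindle_tip","lever_pad","phone","steel_block","drill_stand"):
        for f in("spot_in","place_of"):
            for d in getattr(vision,f)(p,q)[:4]:
                c,r=map(int,np.round(d["position"]));print(n,q,f,(c,r),round(d["score"],2),np.round(w[min(max(r,0),419),min(max(c,0),559)],3))
E
```

```text
0.0 [ 0.20943876 -0.45330593  0.23039273] [ 9.76677055e-01  2.14710920e-01 -2.24466868e-04 -1.04953151e-03] 0.0850577721209567
top tall_roll spot_in (379, 226) 0.95 [ 0.569 -0.325  0.001]
top tall_roll spot_in (424, 251) 0.77 [ 0.504 -0.436  0.008]
top tall_roll spot_in (378, 265) 0.56 [ 0.471 -0.309  0.055]
top tall_roll place_of (382, 222) 0.83 [ 0.579 -0.333  0.002]
top tall_roll place_of (418, 250) 0.57 [ 0.506 -0.423  0.001]
top short_roll spot_in (129, 273) 0.58 [0.457 0.311 0.009]
top short_roll place_of (139, 274) 0.74 [0.455 0.281 0.027]
top rewinder spot_in (240, 242) 0.84 [0.531 0.028 0.044]
top rewinder spot_in (377, 178) 0.6 [ 0.688 -0.316  0.036]
top rewinder place_of (239, 240) 0.61 [0.536 0.03  0.048]
top spindle_seat spot_in (238, 243) 0.74 [0.529 0.033 0.044]
top spindle_seat place_of (217, 250) 0.79 [0.513 0.079 0.1  ]
top spindle_tip spot_in (237, 244) 0.69 [0.527 0.035 0.046]
top spindle_tip place_of (210, 252) 0.76 [0.508 0.094 0.11 ]
top lever_pad spot_in (266, 251) 0.97 [ 0.509 -0.036  0.093]
top lever_pad place_of (272, 252) 0.69 [ 0.506 -0.051  0.097]
top ph
[... 1429 characters left out ...]
.8 [ 0.517 -0.032  0.094]
side lever_pad spot_in (288, 158) 0.66 [ 0.675 -0.289  0.034]
side lever_pad place_of (326, 224) 0.58 [ 0.501 -0.04   0.095]
side phone spot_in (211, 247) 0.89 [0.743 0.045 0.011]
side phone place_of (211, 245) 0.73 [0.746 0.039 0.009]
side steel_block spot_in (172, 350) 0.79 [0.683 0.299 0.05 ]
side steel_block spot_in (303, 266) 0.72 [0.511 0.091 0.111]
side steel_block spot_in (287, 160) 0.23 [ 0.675 -0.281  0.033]
side steel_block place_of (174, 355) 0.92 [0.674 0.306 0.051]
side drill_stand spot_in (284, 159) 0.56 [ 0.679 -0.266  0.048]
side drill_stand place_of (288, 164) 0.77 [ 0.666 -0.264  0.036]
side drill_stand place_of (300, 285) 0.62 [0.512 0.099 0.058]
```

```bash
python3 - <<'E'
import cv2,numpy as np
t=cv2.imread("pics/top0.png");s=cv2.imread("pics/side0.png")
a=cv2.resize(t[140:300,90:460],(800,346),interpolation=3)
b=cv2.resize(s[120:220,270:400],(325,250),interpolation=3);c=cv2.resize(s[215:325,220:400],(409,250),interpolation=3)
im=np.zeros((600,800,3),np.uint8);im[:346]=a;im[350:,:325]=b;im[350:,330:739]=c
cv2.imwrite("pics/crop0.png",im)
E
```

```text
(no output)
```

View pics/crop0.png

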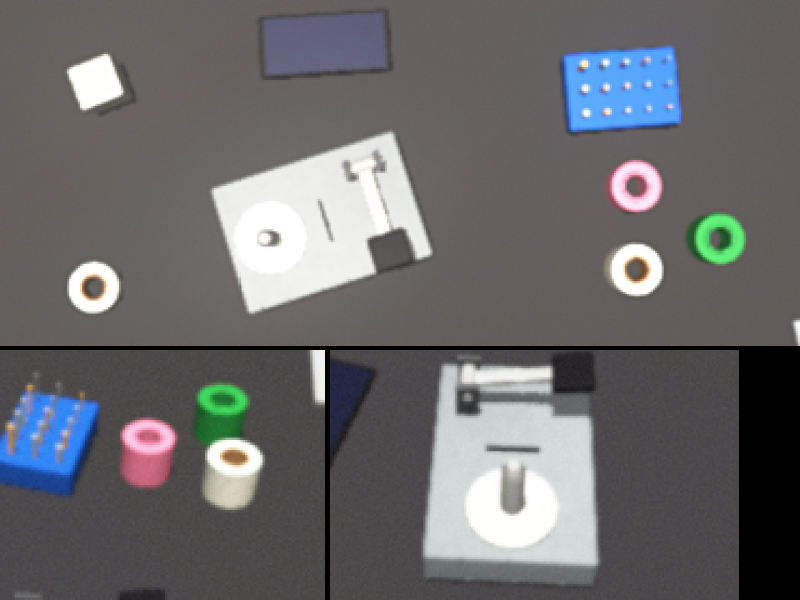

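The crop shows these candidates for the tall roll in the top view: white tall (384,264), pink (384,226), green (423,250), white short (133,272). I choose the white tall one at (384,264), which is (362,172) in the side view. The spindle is near (214,250) and the lever pad near (270,255).

```bash
python3 - <<'E'
import numpy as np,cv2
from scipy.optimize import least_squares
T=np.load("top0.npz");S=np.load("side0.npz")
def near(w,c,r,z0,z1): return (np.hypot(w[...,0]-c[0],w[...,1]-c[1])<r)&(w[...,2]>z0)&(w[...,2]<z1)
for n,D in(("top",T),("side",S)):
    w=D["w"];
    m=near(w,(.470,-.315),.045,.044,.056);p=w[m]
    (c,r)=cv2.minEnclosingCircle(p[:,:2].astype(np.float32)); print(n,"roll",m.sum(),np.round(c,4),round(r,4),np.median(p[:,2]))
    m=near(w,(.510,.095),.03,.107,.118);p=w[m];print(n,"tip",m.sum(),p[:,:2].mean(0).round(4),p[:,2].max() if m.any() else 0)
    m=near(w,(.510,.095),.03,.06,.12);p=w[m];(c,r)=cv2.minEnclosingCircle(p[:,:2].astype(np.float32));print(n,"spindle",m.sum(),np.round(c,4),r)
    m=near(w,(.510,.095),.06,.0485,.054);p=w[m];(c,r)=cv2.minEnclosingCircle(p[:,:2].astype(np.float32));print(n,"platter",m.sum(),np.round(c,4),r)
    br=D["im"].max(-1)<70
    m=near(w,(.507,-.04),.05,.08,.105)&br;p=w[m];print(n,"pad",m.sum(),np.round(cv2.minAreaRect(p[:,:2].astype(np.float32)),4) if 0 else cv2.minAreaRect((p[:,:2]*1000).astype(np.float32)),p[:,2].mean())
    m=near(w,(.53,.03),.16,.035,.05);p=w[m];print(n,"housing",cv2.minAreaRect((p[:,:2]*1000).astype(np.float32)))
# color-based roll in top
im=T["im"].astype(int);w=T["w"]
g=(im.min(-1)>150);k=np.zeros_like(g);k[250:280,370:400]=g[250:280,370:400]
n,l,st,ce=cv2.connectedComponentsWithStats(k.astype(np.uint8));print(st,ce)
E
```

```text
top roll 306 [ 0.4718 -0.3253] 0.0281 0.05071652277876374
top tip 39 [0.5128 0.0884] 0.11610809162545861
top spindle 79 [0.5128 0.0885] 0.010575457476079464
top platter 665 [0.5109 0.0947] 0.05952056869864464
top pad 15 ((480.613037109375, -52.00853729248047), (2.5180952548980713, 37.263572692871094), 17.6939697265625) 0.09597570725402543
top housing ((530.5181884765625, 31.712783813476562), (150.76316833496094, 220.09422302246094), 17.448972702026367)
side roll 219 [ 0.4754 -0.3223] 0.0291 0.049848498950389654
side tip 51 [0.5154 0.0942] 0.11581041591324057
side spindle 221 [0.5159 0.0923] 0.011026378720998764
side platter 854 [0.5163 0.1012] 0.04866062104701996
side pad 320 ((502.1991882324219, -43.28941345214844), (38.52108383178711, 44.55571746826172), 15.968120574951172) 0.09473618401693817
side housing ((533.2860107421875, 34.577354431152344), (151.00717163085938, 221.1741180419922), 17.25777244567871)
[[     0      0    560    420 234834]
 [   372    253     25     24    366]] [[279.33748094 209.41464183]
 [383.77595628 264.26775956]]
```

```bash
cat >> h.py <<'E'
def to(tgt):
    o=bot.get_obs();r=R.from_quat(o["tool_rot"]);print("t",round(o["clock"],2),"p",np.round(o["eef_pos"],4),"shift mm",np.round(r.inv().apply(np.array(tgt)-o["eef_pos"])*1000,1),"F",np.round(o["ft_force"],1),"w",round(o["grip_width"],4),"g",round(o["grasp_force"],1))
    print("axes x",r.as_matrix()[:,0].round(3),"y",r.as_matrix()[:,1].round(3),"z",r.as_matrix()[:,2].round(3))
E
python3 -m creep '[[[20,0,0],[0,0,0]],[[37,-1,5],[0,0,0]],[[37,-1,10],[0,0,0]],[[40,-1,15],[0,0,0]],[[40,-1,20],[0,0,0]],[[40,-1,20],[0,0,0]],[[40,-1,20],[0,0,0]],[[30,-1,20],[0,0,0]],[[10,0,0],[0,0,0]],[[0,0,0],[0,0,0]]]' 85
python3 -c "
from h import *
to([.4735,-.3238,.016])"
```

```text
clock: 3.15
eef_pos: [0.474, -0.3243, 0.1217]
tool_rot: [0.977, 0.215, -0.0, 0.0]
ft_force: [-0.4, -0.3, 0.1]
grip_width: 0.0853
grasp_force: 0.0
t 3.15 p [ 0.474  -0.3243  0.1217] shift mm [ -0.2  -0.7 105.7] F [-0.4 -0.3  0.1] w 0.0853 g 0.0
axes x [ 0.907  0.42  -0.   ] y [ 0.42  -0.907  0.   ] z [ 0.    -0.001 -1.   ]
```

```bash
python3 -m creep '[[[0,-0.7,20],[0,0,0]],[[0,0,25],[0,0,0]],[[0,0,25],[0,0,0]],[[0,0,20],[0,0,0]],[[0,0,11],[0,0,0]],[[0,0,5],[0,0,0]],[[0,0,0],[0,0,0]]]' 85
python3 -m creep '[[[0,0,0],[0,0,0]],[[0,0,0],[0,0,0]],[[0,0,0],[0,0,0]],[[0,0,0],[0,0,0]],[[0,0,0],[0,0,0]],[[0,0,0],[0,0,0]],[[0,0,0],[0,0,0]],[[0,0,0],[0,0,0]]]' 45
```

```text
clock: 4.03
eef_pos: [0.4734, -0.3241, 0.0158]
tool_rot: [0.977, 0.214, 0.0, 0.0]
ft_force: [-0.3, -0.2, -0.0]
grip_width: 0.0849
grasp_force: 0.0
clock: 5.03
eef_pos: [0.4742, -0.3241, 0.0167]
tool_rot: [0.977, 0.215, 0.001, 0.001]
ft_force: [-1.2, -0.2, 5.4]
grip_width: 0.0556
grasp_force: 63.6
```

```bash
python3 -m creep '[[[0,0,-10],[0,0,0]],[[0,0,-25],[0,0,0]],[[0,0,-30],[0,0,0]],[[0,0,-30],[0,0,0]],[[0,0,-30],[0,0,0]],[[0,0,-20],[0,0,0]],[[0,0,0],[0,0,0]]]' 45
python3 -m creep '[[[10,-18,0],[0,0,0]],[[21,-36,0],[0,0,0]],[[21,-36,0],[0,0,0]],[[21,-36,0],[0,0,0]],[[21,-36,0],[0,0,0]],[[21,-36,0],[0,0,0]],[[21,-36,0],[0,0,0]],[[21,-36,0],[0,0,0]],[[21,-36,0],[0,0,0]],[[21,-36,0],[0,0,0]],[[11,-17,0],[0,0,0]],[[0,0,0],[0,0,0]]]' 45
python3 - <<'E'
from h import *
ims=[]
for n in("top","side"):
    p=vision.camera(n);w=cloud(p);np.savez(f"{n}1.npz",w=w,im=p["image"]);ims.append(p["image"])
cv2.imwrite("pics/a1.png",np.hstack([cv2.resize(ims[0][190:310,150:290],(400,343)),cv2.resize(ims[1][200:320,230:370],(400,343))]))
to([.514,.0905,.16])
E
```

```text
clock: 5.9
eef_pos: [0.4744, -0.3242, 0.1624]
tool_rot: [0.977, 0.215, 0.001, 0.002]
ft_force: [0.2, 0.1, -1.1]
grip_width: 0.0551
grasp_force: 63.5
clock: 7.4
eef_pos: [0.5125, 0.0917, 0.1593]
tool_rot: [0.976, 0.216, -0.001, 0.0]
ft_force: [-0.8, -0.3, -1.6]
grip_width: 0.0555
grasp_force: 63.6
t 7.5 p [0.5127 0.0899 0.1597] shift mm [ 1.4  0.  -0.3] F [ 0.6 -0.3 -0.8] w 0.0549 g 63.6
axes x [ 0.908  0.419 -0.002] y [ 0.419 -0.908  0.   ] z [-0.002 -0.001 -1.   ]
```

View pics/a1.png

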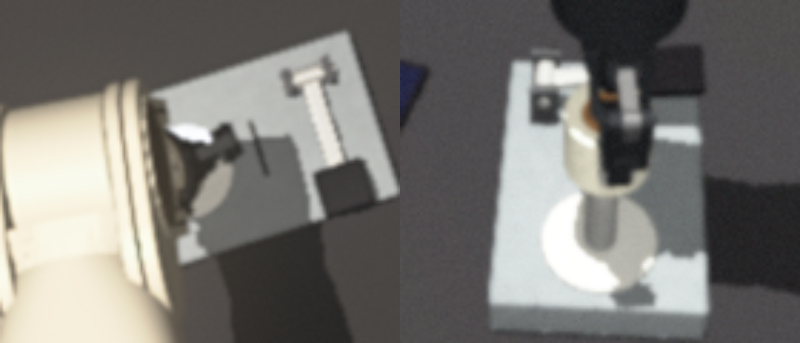

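The side view (right half) shows the roll held upright over the spindle, roll around (605,130) and spindle at (600,220) in the picture. The top view is mostly blocked by the arm.

```bash
python3 - <<'E'
import numpy as np,cv2
from scipy.optimize import least_squares
def fit(p,r,c0):
    s=least_squares(lambda c:np.hypot(p[:,0]-c[0],p[:,1]-c[1])-r,c0,loss="soft_l1",f_scale=.001);return s.x.round(4),np.abs(s.fun).mean().round(4),len(p)
a=np.load("side0.npz");w=a["w"]
m=(np.hypot(w[...,0]-.514,w[...,1]-.091)<.02)&(w[...,2]>.06)&(w[...,2]<.098);print("spindle before",fit(w[m],.011,[.514,.09]))
b=np.load("side1.npz");w=b["w"];im=b["im"].astype(int)
near=np.hypot(w[...,0]-.514,w[...,1]-.091)
m=(near<.02)&(w[...,2]>.06)&(w[...,2]<.098);print("spindle now",fit(w[m],.011,[.514,.09]))
m=(near<.045)&(w[...,2]>.12)&(w[...,2]<.2)&(im.min(-1)>110)
print(m.sum(),np.percentile(w[m][:,2],[1,10,50,90,99]).round(4))
zt=np.percentile(w[m][:,2],97)
for lo,hi in((.12,zt-.006),(.12,.155),(.15,zt-.006)):
    q=m&(w[...,2]>lo)&(w[...,2]<hi);print("roll",fit(w[q],.028,[.512,.09]))
a=np.load("side0.npz");w=a["w"];im=a["im"].astype(int)
m=(np.hypot(w[...,0]-.4735,w[...,1]+.324)<.045)&(w[...,2]>.008)&(w[...,2]<.044)&(im.min(-1)>110);print("roll start",fit(w[m],.028,[.4735,-.324]))
E
```

```text
spindle before (array([0.5163, 0.0909]), np.float64(0.0004), 124)
spindle now (array([0.5163, 0.0908]), np.float64(0.0004), 123)
422 [0.1451 0.1501 0.1794 0.1937 0.195 ]
roll (array([0.5138, 0.0916]), np.float64(0.001), 256)
roll (array([0.514 , 0.0914]), np.float64(0.0004), 85)
roll (array([0.5136, 0.0917]), np.float64(0.0011), 214)
roll start (array([ 0.476 , -0.3241]), np.float64(0.0011), 209)
```

```bash
python3 -m creep '[[[1.8,1.7,0],[0,0,0]],[[0,0,8],[0,0,0]],[[0,0,12],[0,0,0]],[[0,0,10],[0,0,0]],[[0,0,10],[0,0,0]],[[0,0,10],[0,0,0]],[[0,0,0],[0,0,0]]]' 45
python3 - <<'E'
from h import *
p=vision.camera("side");w=cloud(p);cv2.imwrite("pics/a2.png",cv2.resize(p["image"][200:320,230:370],(560,480)))
to([.515,.09,.067])
E
```

```text
clock: 8.38
eef_pos: [0.515, 0.0895, 0.1092]
tool_rot: [0.977, 0.215, -0.001, -0.0]
ft_force: [0.0, -0.0, -0.9]
grip_width: 0.0548
grasp_force: 63.6
t 8.43 p [0.5155 0.0896 0.1099] shift mm [-0.2 -0.6 42.9] F [ 1.3 -0.6 -0.6] w 0.0554 g 63.6
axes x [ 0.908  0.42  -0.001] y [ 0.42  -0.908 -0.   ] z [-0.001 -0.    -1.   ]
```

View pics/a2.png

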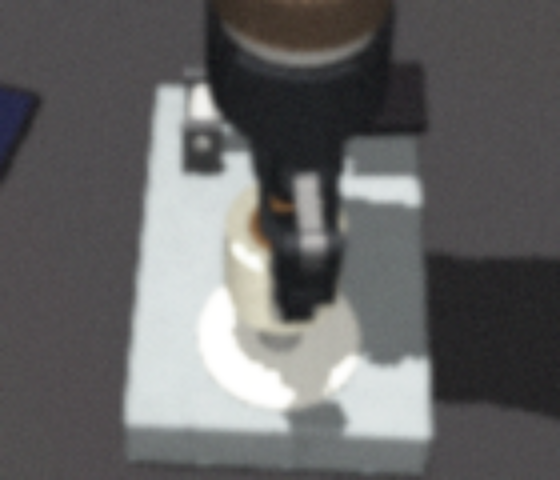

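The roll has threaded the spindle: the spindle stub shows centred under it at (280,340), and there is no contact force.

```bash
python3 -m creep '[[[0,0,10],[0,0,0]],[[0,0,10],[0,0,0]],[[0,0,10],[0,0,0]],[[0,0,7],[0,0,0]],[[0,0,2],[0,0,0]],[[0,0,1],[0,0,0]],[[0,0,0],[0,0,0]]]' 45
python3 -m creep '[[[0,0,1],[0,0,0]],[[0,0,1],[0,0,0]],[[0,0,0],[0,0,0]]]' 45
```

```text
clock: 9.3
eef_pos: [0.516, 0.0896, 0.0705]
tool_rot: [0.977, 0.215, 0.0, -0.0]
ft_force: [-0.8, -0.4, -0.4]
grip_width: 0.0551
grasp_force: 63.6
clock: 9.68
eef_pos: [0.5157, 0.0896, 0.0683]
tool_rot: [0.977, 0.215, -0.0, -0.0]
ft_force: [1.1, -0.4, -0.4]
grip_width: 0.0551
grasp_force: 63.6
```

```bash
python3 -m creep '[[[0,0,1],[0,0,0]],[[0,0,0],[0,0,0]]]' 45
python3 -m creep '[[[0,0,0.7],[0,0,0]],[[0,0,0],[0,0,0]]]' 45
python3 -m creep '[[[0,0,0.7],[0,0,0]],[[0,0,0],[0,0,0]]]' 45
```

```text
clock: 9.93
eef_pos: [0.5159, 0.0896, 0.0677]
tool_rot: [0.977, 0.215, 0.0, 0.0]
ft_force: [-0.8, 0.6, 2.1]
grip_width: 0.0551
grasp_force: 63.9
clock: 10.18
eef_pos: [0.5159, 0.0896, 0.0677]
tool_rot: [0.977, 0.215, 0.0, 0.0]
ft_force: [-2.4, -0.1, 8.0]
grip_width: 0.0555
grasp_force: 64.4
clock: 10.42
eef_pos: [0.5159, 0.0896, 0.0676]
tool_rot: [0.977, 0.215, 0.001, 0.0]
ft_force: [-4.4, -0.6, 11.2]
grip_width: 0.0554
grasp_force: 64.8
```

Contact at 51 mm, so the roll is seated. Now I release it and retreat.

```bash
python3 -m creep '[[[0,0,0],[0,0,0]],[[0,0,0],[0,0,0]],[[0,0,0],[0,0,0]],[[0,0,0],[0,0,0]],[[0,0,0],[0,0,0]],[[0,0,0],[0,0,0]]]' 82
python3 -m creep '[[[0,0,-10],[0,0,0]],[[0,0,-20],[0,0,0]],[[0,0,-25],[0,0,0]],[[0,0,-30],[0,0,0]],[[0,0,-25],[0,0,0]],[[0,0,0],[0,0,0]]]' 82
python3 - <<'E'
from h import *
p=vision.camera("side");w=cloud(p);im=p["image"]
cv2.imwrite("pics/a3.png",cv2.resize(im[200:320,230:370],(560,480)))
m=(np.hypot(w[...,0]-.514,w[...,1]-.091)<.035)&(w[...,2]>.09)&(w[...,2]<.109);print("top z",m.sum(),np.median(w[m][:,2]))
m=(np.hypot(w[...,0]-.507,w[...,1]+.04)<.05)&(w[...,2]>.07)&(w[...,2]<.11)&(im.max(-1)<70);print("pad",m.sum(),cv2.minAreaRect((w[m][:,:2]*1000).astype(np.float32)),w[m][:,2].mean())
to([.502,-.045,.14])
E
```

```text
clock: 11.18
eef_pos: [0.5158, 0.0896, 0.0658]
tool_rot: [0.977, 0.215, -0.0, -0.0]
ft_force: [0.3, 0.1, 0.6]
grip_width: 0.0817
grasp_force: 0.0
clock: 11.92
eef_pos: [0.5176, 0.0899, 0.1789]
tool_rot: [0.977, 0.215, 0.003, 0.0]
ft_force: [-0.3, -0.3, -0.2]
grip_width: 0.0823
grasp_force: 0.0
top z 559 0.10132225496482566
pad 329 ((501.9544677734375, -43.021392822265625), (38.61703872680664, 45.31716537475586), 16.544275283813477) 0.09474498501784114
t 11.97 p [0.5166 0.0897 0.1772] shift mm [-69.8 116.2  37.1] F [-0.7 -0.4 -0.2] w 0.0824 g 0.0
axes x [0.908 0.419 0.003] y [ 0.419 -0.908  0.001] z [ 0.003  0.001 -1.   ]
```

View pics/a3.png

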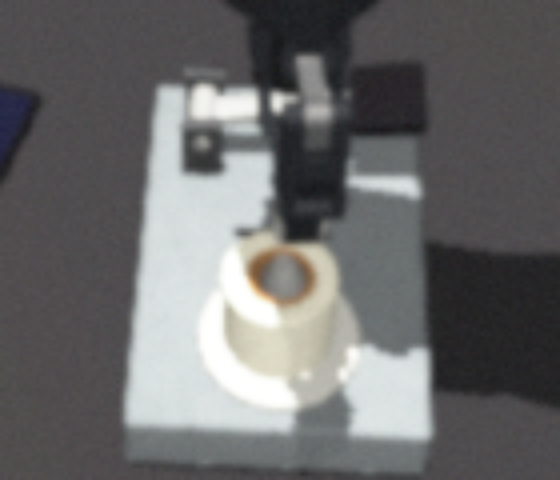

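The roll is seated: its top is at 101 mm, with the spindle tip showing in the bore at (283,275). Next is the lever.

```bash
python3 -m creep '[[[-10,16,0],[0,0,0]],[[-20,33,0],[0,0,0]],[[-20,34,0],[0,0,0]],[[-15,25,5],[0,0,0]],[[-5,8,15],[0,0,0]],[[0,0,20],[0,0,0]],[[0,0,15],[0,0,0]],[[0,0,0],[0,0,0]],[[0,0,0],[0,0,0]]]' 0
python3 - <<'E'
from h import *
p=vision.camera("side");im=p["image"]
cv2.imwrite("pics/a4.png",cv2.resize(im[180:300,230:370],(560,480)))
to([.502,-.043,.098])
E
```

```text
clock: 13.1
eef_pos: [0.5011, -0.0448, 0.121]
tool_rot: [0.977, 0.215, 0.0, 0.0]
ft_force: [0.7, 0.3, 0.2]
grip_width: -0.0
grasp_force: 0.0
t 13.15 p [ 0.5014 -0.0448  0.1215] shift mm [ 1.2 -1.4 23.5] F [-0.3  0.5 -0.4] w -0.0004 g 0.0
axes x [0.907 0.42  0.001] y [ 0.42  -0.907  0.001] z [ 0.001 -0.    -1.   ]
```

View pics/a4.png

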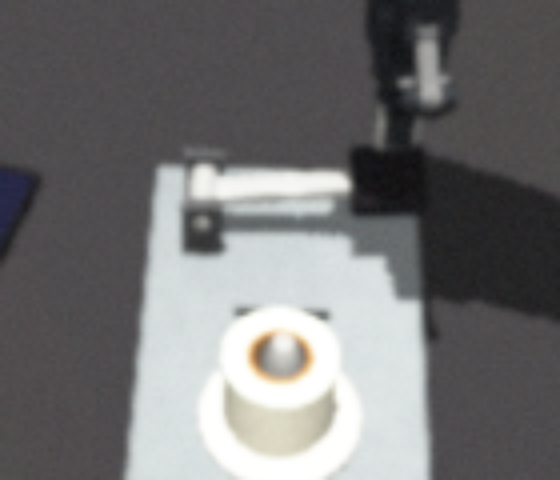

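The closed fingertips hover over the pad at about (395,150) and the roll is well seated. I press down slowly.

```bash
python3 -m creep '[[[1,-1,8],[0,0,0]],[[0,0,8],[0,0,0]],[[0,0,4],[0,0,0]],[[0,0,0],[0,0,0]]]' 0
python3 -m creep '[[[0,0,3],[0,0,0]],[[0,0,3],[0,0,0]],[[0,0,0],[0,0,0]]]' 0
python3 -m creep '[[[0,0,3],[0,0,0]],[[0,0,3],[0,0,0]],[[0,0,0],[0,0,0]]]' 0
```

```text
clock: 13.65
eef_pos: [0.5009, -0.0437, 0.1004]
tool_rot: [0.977, 0.215, -0.001, -0.0]
ft_force: [-0.2, -0.7, -0.4]
grip_width: -0.0003
grasp_force: 0.0
clock: 14.02
eef_pos: [0.5015, -0.0439, 0.0951]
tool_rot: [0.977, 0.215, 0.0, 0.0]
ft_force: [-2.2, -0.8, 3.4]
grip_width: 0.0
grasp_force: 1.2
clock: 14.4
eef_pos: [0.5008, -0.044, 0.0887]
tool_rot: [0.977, 0.215, -0.001, 0.0]
ft_force: [-2.8, -1.4, 5.3]
grip_width: 0.0003
grasp_force: 2.2
```

```bash
python3 -m creep '[[[0,0,3],[0,0,0]],[[0,0,3],[0,0,0]],[[0,0,1],[0,0,0]],[[0,0,0],[0,0,0]],[[0,0,0],[0,0,0]]]' 0
python3 - <<'E'
from h import *
p=vision.camera("side");im=p["image"];w=cloud(p)
cv2.imwrite("pics/a5.png",cv2.resize(im[180:300,230:370],(560,480)))
yx=np.array([.954,.30]);yy=np.array([-.3,.954])
def slope(w,im,nm):
    d=w[...,:2]-np.array([.502,-.043]);a=d@yx;b=d@yy
    for t,m in(("pad",(abs(a)<.017)&(abs(b)<.019)&(w[...,2]>.06)&(w[...,2]<.105)&(im.max(-1)<75)),("arm",(a>.025)&(a<.08)&(abs(b)<.006)&(w[...,2]>.06)&(w[...,2]<.105))):
        if m.sum()>10: print(nm,t,m.sum(),np.polyfit(a[m],w[...,2][m],1).round(4), np.median(w[...,2][m]))
slope(w,im,"now");s=np.load("side0.npz");slope(s["w"],s["im"],"rest")
to([.502,-.043,.081])
to([.502,-.043,.081])
E
```

```text
clock: 15.02
eef_pos: [0.5007, -0.0441, 0.082]
tool_rot: [0.977, 0.215, -0.001, 0.0]
ft_force: [-3.5, -2.7, 6.3]
grip_width: -0.0001
grasp_force: 3.2
now pad 158 [-0.1084  0.0857] 0.08269047743913394
now arm 136 [-0.0047  0.0772] 0.07760159147656241
rest pad 221 [-0.162   0.0957] 0.09587130602419262
rest arm 129 [-0.1328  0.0902] 0.08346213903549184
t 15.07 p [ 0.5007 -0.0441  0.0821] shift mm [ 1.7 -0.4  1.1] F [-3.7 -1.4  6.5] w -0.0001 g 3.2
axes x [ 0.908  0.419 -0.001] y [ 0.419 -0.908  0.   ] z [-0.001 -0.001 -1.   ]
t 15.07 p [ 0.5007 -0.0441  0.0821] shift mm [ 1.7 -0.4  1.1] F [-3.7 -1.4  6.5] w -0.0001 g 3.2
axes x [ 0.908  0.419 -0.001] y [ 0.419 -0.908  0.   ] z [-0.001 -0.001 -1.   ]
```

View pics/a5.png

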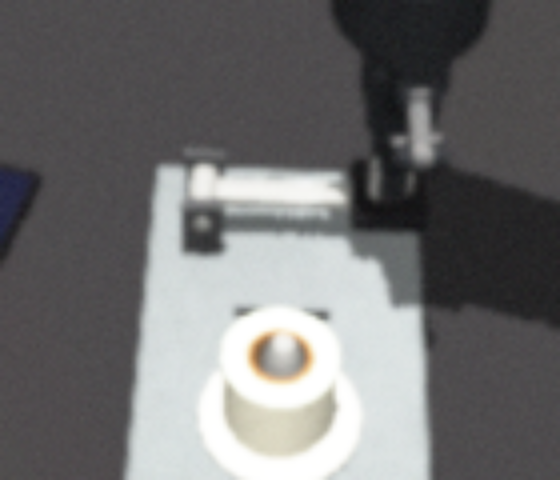

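The lever is nearly level: the arm slope is about -0.005, the pad sits under the fingertips at (390,195), and the roll hasn't moved. I add a final nudge of under 1 mm.

```bash
python3 -m creep '[[[0,0,0.8],[0,0,0]],[[0,0,0],[0,0,0]],[[0,0,0],[0,0,0]],[[0,0,0],[0,0,0]],[[0,0,0],[0,0,0]],[[0,0,0],[0,0,0]]]' 0
```

```text
clock: 15.82
eef_pos: [0.5006, -0.0441, 0.0813]
tool_rot: [0.977, 0.215, -0.001, 0.0]
ft_force: [-4.4, -1.4, 6.7]
grip_width: -0.0003
grasp_force: 3.4
```

```bash
python3 -c "
from h import *
print(workorder.job_done())"
```

```text
the job is handed in; nothing more can be done
None
```

I handed the job in at about 16 s: the tall roll is released and seated on the platter, and the arm holds the lever about level at half way (fingertips at 81 mm, about 7 N) without having reached the bottom stop.

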